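# Set the photocell arm out to its outer hole and shut the wheel guard

### The arm

A 6-joint arm with a two-finger parallel gripper is mounted at the origin on the work surface. World frame = base frame: x ahead of the robot, y to its left, z up, the work surface at z = 0. Lengths are in mm, angles in degrees, forces in N, time in s.
With the tool pointing down it reaches from about 350 to 850 mm from the base axis. Payload 8.1 kg.
Tool frame: the origin (TCP) lies midway between the tips of the shut fingers; the grasp point (between the pads) lies 19 mm behind it; z points along the fingers, y is the direction in which the jaws open and shut (so a half turn about z gives the same grasp; the last joint's range is limited). The gripper opens to 85 mm and grips with 20 to 120 N. Pads are 22 mm wide; open, the fingers measure 114 mm over their backs; the gripper's body (76 mm by 85 mm) begins 54 mm behind the grasp point. The pads swing forward as they close: fully open they stand 13 mm farther back than shut.
Start: joints at [65.982, 7.471, 85.268, -0, 87.261, -4.893], TCP at [196.56, 566.895, 231.292] pointing down, gripper open.
Joint ranges: [-169.43, 169.43], [-51.17, 129.36], [1.28, 143.12], [-76.62, 256.62], [0, 156.53], [-152.29, 152.29]. Speed limits (degrees/s): [136.94, 136.94, 159.86, 180, 180, 180].

### API

Orientations are given as [roll, pitch, yaw] about the fixed x, y, z axes, in that order (R = Rz(yaw) Ry(pitch) Rx(roll)).
In Python, from bench import r gives the robot as it stands.
- The arm moves only by the tool carry_out, never from a script. Its argument "increments" is a list of rows, each a list of 3 entries, a list of its own where there are three numbers: the shift along the tool's x, y, z in m, then the turn, a rotation vector about the tool's x, y, z in rad, then the closure, from 0 (fully open) to 1 (shut). A call has 1 to 12 rows; each row shifts and turns the pose as measured when the row begins, along the tool's axes as they then stand; what a row does not reach is not made up. A row lasts 1/10 s, in which the tool goes at most 50 mm and 8.59 degrees, less where a joint would pass 70% of its speed; a pose out of reach is approached as far as the arm can. A call with a gripper value outside its range is refused whole. The fingers move at their own pace and stop on an object; "newtons" is the grip in N (left out, the last holds). Time passes only in rows, so rows that do not move let the fingers close. It gives the time, the measured TCP pose, the force and the opening at its end, in the units of the state.
- r.sense(): the state, without advancing time (a new reading comes with each control period).
- r.snapshot(name): name is "scene" or "top"; returns a dict with "image" (480x640x3 uint8, blue, green, red), "vertical_fov" (degrees; the focal length in pixels is half the picture's height over the tangent of half this angle, whatever the lens; pixels are square), "cx", "cy" (the principal point, pixels), "k1" (the pictures are not rectified: a ray, as slopes to the right and down, at radius r is drawn at 1 + k1 r^2 times it, then the intrinsics apply), "rvec" (rotation vector, rad) and "tvec" (3), from world to camera coordinates, as OpenCV has them. Camera axes: x right, y down, z forward; pixel columns grow to the right and rows downward; lengths in mm; the calibration is good to about 2 mm. A picture is of the moment at which its call begins. There is no depth.
- r.hand_in(): hands the job in, once; it reports no verdict.
The state is a dict: "time": time; "joint_pos": joint angles; "qd": joint speeds; "joint_efforts": joint torques, N m; "tool_pos": TCP position; "tcp_rot": TCP orientation; "ft_force": force on the tool from outside, world axes, zero at the start; "wrist_torque": the same for the moment, N m; "finger_gap": finger opening in mm.
Only numpy, scipy, OpenCV 4.12 (cv2) and the standard library are available. Lean on these libraries where they do the work, as an engineer would, in place of code of your own. Each camera call takes 0.05 s, during which the arm holds its last target.

### The job

Make the little test wheel ready for a run: squeeze the brass spring button of the photocell arm flush and, with a light hand, slide the sleeve out towards the wheel until the button pops up in the sleeve's other hole; stop as soon as it has clicked in and never wrench the sleeve against the button. Also swing the steel guard gate shut beside the wheel, and leave everything else on the bench where it is.

Things in the scene. Friction and masses are not known exactly. Their poses are not given: they have to be found in the camera images.
- rig: Fixed test rig. Origin on the bench in the middle of its grey base plate (190 x 500 x 12 mm); z up. The telescoping photocell arm lies level along this frame's y at x = 0, its axis 105 mm up: a pedestal (y -222..-178, 142 mm high) holds a greased 22 mm square steel bar that ends at y = -5; the sleeve slides on the bar, outwards = +y. Button at y = -75. Mm.
- wheel (a point): Centre of the rubber-tyred test wheel, 120 mm across, 40 mm wide, in the rig's frame at x 0, y 180, z 105 mm (top 165 mm up); a motor stands on its +x side. The photocell head moves out towards it and stays 10 mm or more short of it.
- pin: Brass spring button in the bar, 12 mm thick, round top of 6 mm radius. Origin: top of the dome; its x axis points out of it, level, along the rig's x. In the rig's frame it is at y -75, z 105 mm; its x is 20 mm when right out (6 mm proud of the sleeve), 14 flush with the sleeve's outside, about 11 when trapped inside the sleeve. Spring: 1.5 N to start, 3.5 N at flush.
- button_seat (a point): Where the button leaves the bar (rig's x 11, y -75, z 105 mm). Proud, it locks the sleeve. Held flush by something flat moving with the sleeve, 5 to 10 N along the arm draws its round top under the hole's edge; then it rides inside with 0 to 6 N of drag and snaps out by itself when a hole comes over it: the drag drops, then rises as the sleeve locks. Over 12 N on the locked button bends it.
- sleeve_grip (a point): Point on the sleeve's axis at its first hole, where the button is at the start. Sleeve: straight aluminium tube, 28 mm square outside, 0.8 mm play all round on the bar, 0.2 to 0.35 kg with its head. Axes: y along it, outwards; x towards the button's side. Its open mouth is 98 mm behind (-y), the blue photocell head (40 wide, 42 long, 46 mm high) begins 75 mm ahead (+y).
- sleeve_mouth (a point): Centre of the sleeve's open mouth, with a black wiper. Both holes are 14 mm square, on the button's side. The other hole lies between the first one and the mouth, 40 to 64 mm behind the first: drilled on the job, it differs from arm to arm and is not measured. The sleeve must therefore go 40 to 64 mm outwards.
- gate (a joint): Angle of the guard gate: 0 shut (against its stop), 0.7 to 1.3 at the start, grows as it opens, 1.7 at most. It stays where it is left (hinge friction 0.05 N m).
- gate_hinge (a point): Point on the gate's vertical hinge axis, 160 mm above the bench (top of the gate's rail); in the rig's frame at x -62, y 100 mm. The hinge post is 12 mm thick and 170 mm high.
- gate_edge (a point): Top of the gate's free edge, 160 mm above the bench, 146 mm from the hinge axis. The gate is a flat frame of steel bars, 8 mm thick, from 28 to 160 mm high, 152 mm long. Shut, it points from the hinge along the rig's +y, on the -x side of the wheel; it opens by swinging its free edge towards the rig's -x.
- chock: Bystander: black rubber wheel chock model, 90 x 55 x 48 mm. Origin: middle of its underside.
- insulator: Bystander: white porcelain insulator, 60 mm across, 70 mm high. Origin: middle of its underside.
- valve: Bystander: brass pressure valve with a red wheel, 38 mm across, 66 mm high. Origin: middle of its underside.
- gauge: Bystander: galvanised tyre gauge lying flat, dial 56 mm across, 19 mm high, stem 114 mm along its x. Origin: under the dial.
- driver: Bystander: screwdriver lying along its x. Origin: underside, middle.
- calbox: Bystander: yellow plastic calibration box, 160 x 90 x 55 mm, on the painted shelf at the side. Origin: middle of its underside.
There are look-alikes about, which are no part of the job. What is shaped like the part that bears sleeve_grip but brown or purple is not meant.

How it is judged (in metres and radians):
On the way, in this order (a step that is already met when the one before it is completed fails the run):
1. the button is squeezed flush while the sleeve is still at its first hole (x of pin in the frame of rig below 0.0155 m and y of sleeve_grip in the frame of rig below -0.069 m), for 0.05 s.
2. the sleeve is drawn off its first hole with the button trapped inside (x of pin in the frame of rig below 0.013 m and y of sleeve_grip in the frame of rig above -0.06 m), for 0.1 s.
3. the button has popped up in the other hole (x of pin in the frame of rig above 0.018 m and y of sleeve_grip in the frame of rig between -0.038 and -0.008 m), for 0.1 s.
At the end, for the whole second after the job is handed in: The button stands right out (within 2 mm) in the sleeve's other hole, the sleeve 37 to 67 mm further out than at the start and at rest, and the gate is shut to within 0.07 rad (all of step 3 and value of joint gate below 0.07 rad and linear speed of sleeve below 0.01 m/s); the robot touches nothing.
It fails at once if the sleeve is wrenched against the button (more than 12 N between them) (contact force between pin and sleeve above 12 N).
It fails at once if another thing on the bench is pushed more than 20 mm (distance of any of chock, insulator, valve, gauge, driver, calbox from where it was at the start of the episode above 0.02 m).
It also fails if it takes over 72 s, if anything falls off the work surface, if the arm or the gripper's body presses on something with over 40 N, if the wrist force passes 120 N, or if a joint passes its speed limit or range.

## Working session

There is one attempt and no reset: what is moved stays moved. The work goes in short steps, Python scripts to look and compute and a tool call to move; the robot and the scene stay as the last step left them, time stands still between calls to the robot, and variables do not carry over. Pictures are saved under pics/ and viewed, and the job is handed in when it is done.

Besides the shell and the picture viewer there is one more tool, called in YAML: its name, and indented under it one key for each argument. carry_out: Moves the arm, as the interface text tells. Its arguments: {"type":"object","properties":{"increments":{"type":"array"},"newtons":{"type":"number"}},"required":["increments"]}

```bash
ls; mkdir -p pics; python3 - <<'E'
from bench import r
import cv2
print(r.sense())
for n in("scene","top"):
    s=r.snapshot(n); cv2.imwrite(f"pics/{n}0.png",s["image"]); print({k:v for k,v in s.items() if k!="image"})
E
```

```text
pics
{'time': 0.0, 'joint_pos': array([ 6.59820144e+01,  7.51291073e+00,  8.53310728e+01,  6.96225314e-04,
        8.72611611e+01, -4.89302424e+00]), 'qd': array([-0.00680524,  0.05133664,  0.01106937, -0.05822609, -0.09617374,
        0.03427471]), 'joint_efforts': array([ 3.59368838e-03, -5.69393277e+01, -5.00562751e+01,  4.70599225e-04,
        1.42711157e-02,  1.60716189e-05]), 'tool_pos': array([196.32460436, 566.38219649, 230.25014798]), 'tcp_rot': array([-1.79895298e+02, -9.66120480e-03,  1.60874996e+02]), 'ft_force': array([0.11621743, 0.33578338, 0.64939045]), 'wrist_torque': array([0.01310886, 0.10116925, 0.04365079]), 'finger_gap': 85.1261743374423}
{'vertical_fov': 52.80287694898916, 'cx': 318.9810457529213, 'cy': 232.08489824130345, 'k1': -0.012707537874311668, 'rvec': array([ 1.08538768,  2.38922565, -1.03674754]), 'tvec': array([ 395.91289616, -136.6421275 , 1499.86013378])}
{'vertical_fov': 56.82539315640093, 'cx': 324.8278512740259, 'cy': 235.36018939006152, 'k1': 0.023865022130563254, 'rvec': array([ 2.1454342 , -2.16102314,  0.14200935]), 'tvec': array([-100.56011034,  504.23630823, 1375.95029141])}
```

View pics/scene0.png

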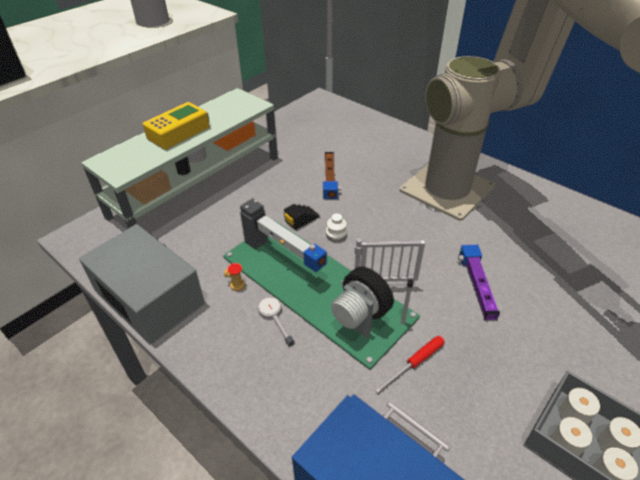

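View pics/top0.png

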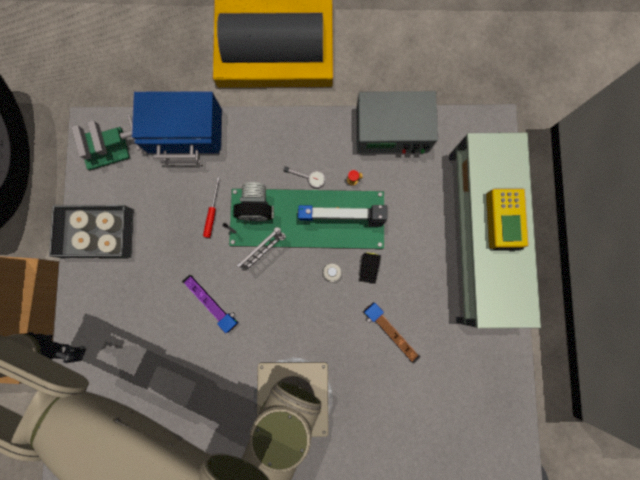

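```bash
cat > h.py <<'E'
import numpy as np, cv2
def K(s):
    f=240/np.tan(np.radians(s["vertical_fov"]/2)); return np.array([[f,0,s["cx"]],[0,f,s["cy"]],[0,0,1.]])
def D(s): return np.array([s["k1"],0,0,0,0.])
def proj(s,P): return cv2.projectPoints(np.float64(P).reshape(-1,1,3),s["rvec"],s["tvec"],K(s),D(s))[0].reshape(-1,2)
def ray(s,uv):
    n=cv2.undistortPoints(np.float64(uv).reshape(-1,1,2),K(s),D(s)).reshape(-1,2)
    R=cv2.Rodrigues(s["rvec"])[0]; d=np.c_[n,np.ones(len(n))]@R; return -R.T@s["tvec"],d
def onz(s,uv,z):
    c,d=ray(s,uv); return c+d*((z-c[2])/d[:,2])[:,None]
def rig2w(p,o,yaw):
    a=np.radians(yaw); R=np.array([[np.cos(a),-np.sin(a),0],[np.sin(a),np.cos(a),0],[0,0,1]]); return np.asarray(p)@R.T+np.r_[o,0]
E
python3 - <<'E'
from bench import r
from h import *
for n in("top","scene"):
    s=r.snapshot(n); im=s["image"]; hsv=cv2.cvtColor(im,cv2.COLOR_BGR2HSV)
    m=cv2.inRange(hsv,(55,80,30),(90,255,200))
    if n=="top": m[:170]=0;m[260:]=0;m[:,:200]=0;m[:,400:]=0
    else: m[:200]=0;m[:,:200]=0
    m=cv2.morphologyEx(m,cv2.MORPH_OPEN,np.ones((3,3)))
    pts=cv2.findNonZero(m).reshape(-1,2)
    P=onz(s,pts+0.0,12)[:,:2]
    rect=cv2.minAreaRect(np.float32(P)); print(n,len(P),rect)
    big=cv2.resize(im[150:280,200:420] if n=="top" else im[180:330,220:420],None,fx=3.6,fy=3.6,interpolation=cv2.INTER_CUBIC)
    cv2.imwrite(f"pics/{n}z.png",big)
E
```

```text
top 6029 ((563.48193359375, -46.0665283203125), (494.00164794921875, 186.80003356933594), 88.60316467285156)
scene 7647 ((566.3302001953125, -42.060272216796875), (495.8304443359375, 187.964111328125), 88.46218872070312)
```

View pics/topz.png

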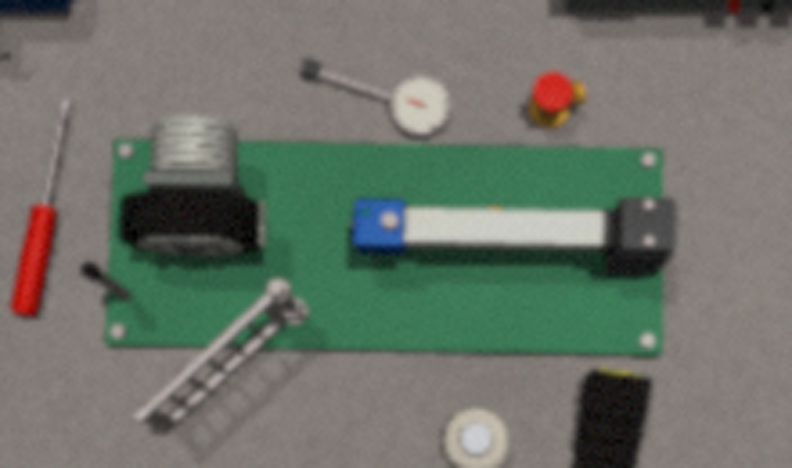

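View pics/scenez.png

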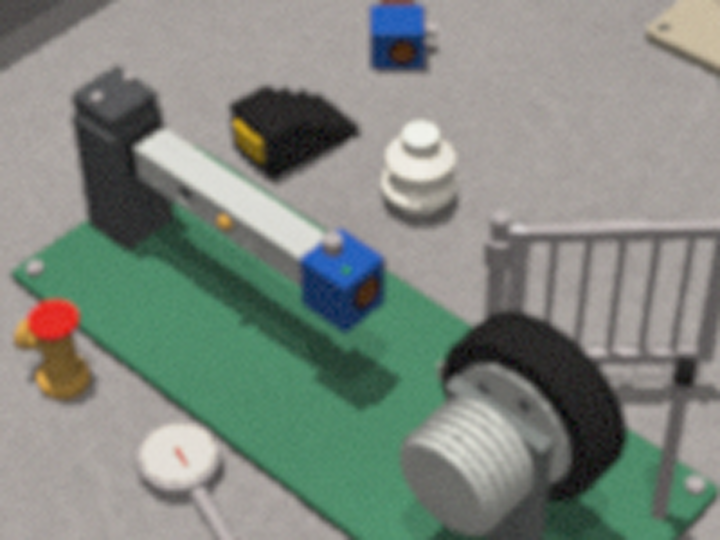

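```bash
python3 - <<'E'
from bench import r
from h import *
S={n:r.snapshot(n) for n in("top","scene")}
s=S["top"]; im=s["image"]; hsv=cv2.cvtColor(im,cv2.COLOR_BGR2HSV)
def big(im,x0,y0,x1,y1,f,nm): cv2.imwrite(nm,cv2.resize(im[y0:y1,x0:x1],None,fx=f,fy=f,interpolation=cv2.INTER_CUBIC))
big(s["image"],300,190,400,240,8,"pics/t1.png")
big(S["scene"]["image"],235,195,335,270,8,"pics/s1.png")
# corner screws & sleeve: plain top white
m=cv2.inRange(hsv,(0,0,150),(180,60,255)); sub=np.zeros_like(m); sub[200:228,310:372]=m[200:228,310:372]
P=onz(s,cv2.findNonZero(sub).reshape(-1,2)+0.,119)[:,:2]; print("sleeve top",cv2.minAreaRect(np.float32(P)), np.median(P,0))
for n,b in(("top",(325,200,350,215)),("scene",(270,232,295,250))):
    h=cv2.cvtColor(S[n]["image"],cv2.COLOR_BGR2HSV); x0,y0,x1,y1=b
    m=cv2.inRange(h[y0:y1,x0:x1],(8,90,90),(30,255,255)); M=cv2.findNonZero(m)
    c=M.reshape(-1,2).mean(0)+[x0,y0]; print(n,"button",c,len(M),onz(S[n],[c],105))
for yaw in(-1.4,):
  for o in((565,-44),(564,-46)):
    print(o,[np.round(proj(S[n],rig2w([[18,-75,105],[0,180,165],[-62,100,160]],o,yaw)),1).tolist() for n in S])
h=onz(S["scene"],[[271.4,233.3]],105); print(h)
E
```

```text
sleeve top ((562.0962524414062, -145.667724609375), (171.1640167236328, 29.130537033081055), 88.21888732910156) [ 562.2943061 -150.3670312]Traceback (most recent call last):
  File "<stdin>", line 14, in <module>
AttributeError: 'NoneType' object has no attribute 'reshape'
```

View pics/t1.png

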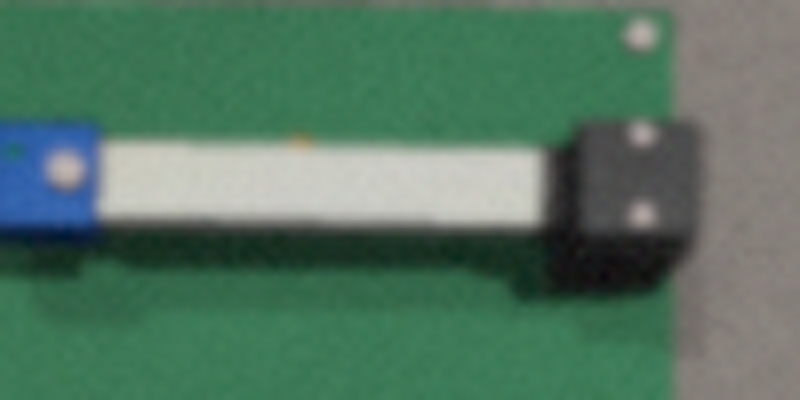

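View pics/s1.png

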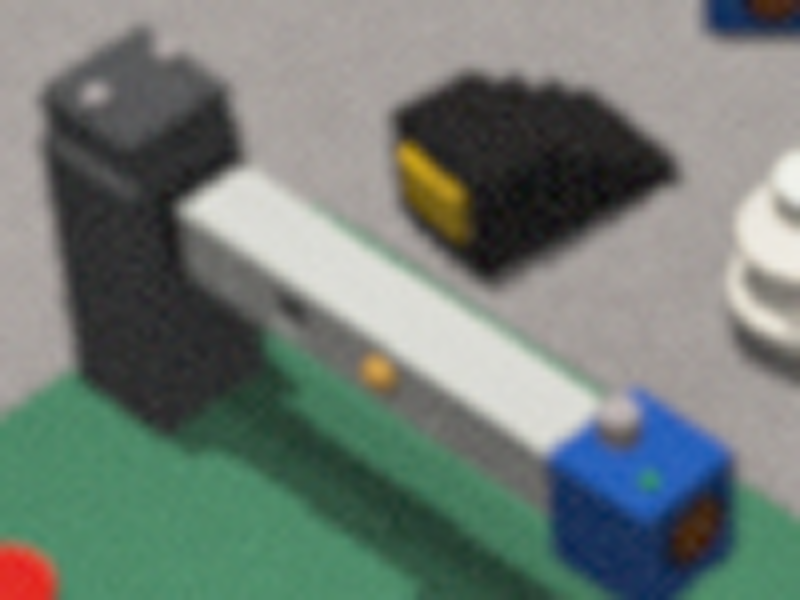

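```bash
python3 - <<'E'
from bench import r
from h import *
S={n:r.snapshot(n) for n in("top","scene")}
t,s=S["top"],S["scene"]
ct,dt=ray(t,[[337.1,207.3]]); cs,ds=ray(s,[[281.8,240.9]])
A=np.c_[dt[0],-ds[0]]; k=np.linalg.lstsq(A,cs-ct,rcond=None)[0]; print("button tri",ct+k[0]*dt[0],cs+k[1]*ds[0])
B=ct+k[0]*dt[0]
yaw=-1.6;a=np.radians(yaw);nx=np.array([np.cos(a),np.sin(a),0]);ny=np.array([-np.sin(a),np.cos(a),0])
btn=(ct+k[0]*dt[0]+cs+k[1]*ds[0])/2
for uv in([281.8,240.9],[271.1,232.9]):
    c,d=ray(s,[uv]); 
    for x in (562.3+18,562.3+14): 
        p=c+d[0]*(((np.array([x,-120,0])-c)@nx)/(d[0]@nx)); print(uv,x,p)
print("sleeve ends",onz(t,[[312.1,211.5],[367.7,213.5]],119))
print("sleeve edges mid z119", onz(t,[[337,207.6],[337,217.5]],119))
for o in((563.5,-44),(564.5,-46)):
    for yaw in(-1.4,-1.7):print(o,yaw,[np.round(proj(S[n],rig2w([[18,-75,105],[0,180,165],[-62,100,160],[-14,0,119],[14,0,119],[-14,-173,119],[14,-173,119]],o,yaw)),1).tolist() for n in S])
E
```

```text
button tri [ 578.93952084 -141.96716871  108.9295735 ] [ 576.77669019 -139.36459424  108.42745105]
[281.8, 240.9] 580.3 [ 579.85460803 -135.94527878  112.89251344]
[281.8, 240.9] 576.3 [ 575.72651002 -140.53125867  106.9039796 ]
[271.1, 232.9] 580.3 [ 578.79892301 -173.73938677  115.51486016]
[271.1, 232.9] 576.3 [ 574.66311829 -178.6012708   109.54546994]
sleeve ends [[ 564.67617217  -66.47411896  119.        ]
 [ 557.34838829 -233.26059389  119.        ]]
sleeve edges mid z119 [[ 576.03875707 -141.36411249  119.        ]
 [ 545.86293255 -141.03988822  119.        ]]
(563.5, -44) -1.4 [[[329.6, 207.4], [241.8, 208.0], [268.9, 229.8], [304.5, 216.5], [304.7, 207.4], [362.2, 217.5], [362.3, 208.3]], [[286.9, 246.3], [376.8, 279.4], [365.4, 247.4], [318.5, 250.1], [310.4, 256.5], [268.6, 217.5], [260.4, 222.9]]]
(563.5, -44) -1.7 [[[329.7, 207.5], [241.8, 207.6], [268.8, 229.7], [304.5, 216.5], [304.7, 207.4], [362.2, 217.8], [362.3, 208.6]], [[287.0, 246.2], [376.5, 279.7], [365.4, 247.6], [318.6, 250.1], [310.4, 256.4], [268.9, 217.3], [260.6, 222.8]]]
(564.5, -46) -1.4 [[[330.3, 207.0], [242.5, 207.6], [269.6, 229.5], [305.2, 216.2], [305.4, 207.0], [362.9, 217.2], [362.9, 208.0]], [[286.0, 246.1], [375.7, 279.2], [364.4, 247.2], [317.6, 250.0], [309.5, 256.3], [267.7, 217.3], [259.5, 222.8]]]
(564.5, -46) -1.7 [[[330.3, 207.2], [242.5, 207.3], [269.5, 229.3], [305.1, 216.2], [305.4, 207.0], [362.9, 217.5], [363.0, 208.3]], [[286.1, 246.0], [375.5, 279.5], [364.4, 247.4], [317.6, 250.0], [309.4, 256.3], [268.0, 217.2], [259.8, 222.6]]]
```

```bash
python3 - <<'E'
from bench import r
from h import *
S={n:r.snapshot(n) for n in("top","scene")}
for n,s in S.items():
  im=s["image"].copy()
  im=cv2.resize(im,None,fx=3,fy=3)
  for o,c in(((563.5,-44),(0,0,255)),((563.5,-65),(255,255,0))):
    for P in([[95,250,12],[95,-250,12],[-95,-250,12],[-95,250,12]],[[22,-222,142],[22,-178,142],[-22,-178,142],[-22,-222,142]],[[-14,0,119],[14,0,119],[14,-173,119],[-14,-173,119]]):
      q=proj(s,rig2w(P,o,-1.5))*3+1; cv2.polylines(im,[np.int32(q)],True,c,1)
  b=(200*3,160*3) if n=="top" else (215*3,190*3)
  cv2.imwrite(f"pics/{n}ov.png",im[b[1]:b[1]+550,b[0]:b[0]+620])
  print(n,cv2.Rodrigues(s["rvec"])[0].T@-s["tvec"])
  hsv=cv2.cvtColor(s["image"],cv2.COLOR_BGR2HSV)
E
```

```text
top [ 318.3887716  -103.57500823 1430.21208306]
scene [1145.33281007  492.25483947  933.21832411]
```

View pics/topov.png

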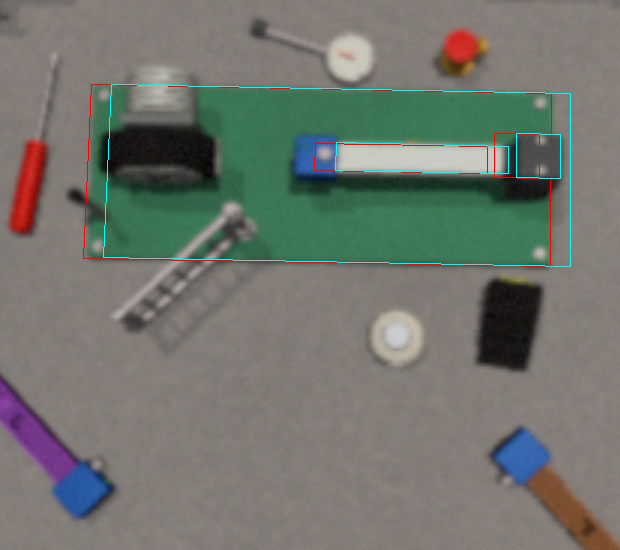

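View pics/sceneov.png

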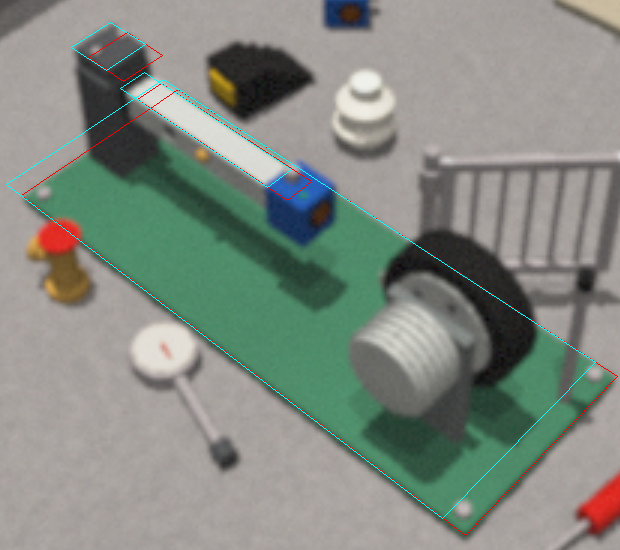

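carry_out:
  increments:
    - [[0, 0, 0], [0, 0, 0.145], 0]
    - [[0, 0, 0], [0, 0, 0.145], 0]
    - [[0, 0, 0], [0, 0, 0.145], 0]
    - [[0, 0, 0], [0, 0, 0.145], 0]
    - [[0, 0, 0], [0, 0, 0.145], 0]
    - [[0, 0, 0], [0, 0, 0.145], 0]
    - [[0, 0, 0], [0, 0, 0.145], 0]
    - [[0, 0, 0], [0, 0, 0.145], 0]
    - [[0, 0, 0], [0, 0, 0.1], 0]
  newtons: 20

```text
time: 1.4
tool_pos: [196.6, 567.0, 231.6]
tcp_rot: [180.0, -0.0, 86.2]
ft_force: [-0.8, -0.1, 0.3]
finger_gap: 85.3
```

carry_out:
  increments:
    - [[-0.042, 0.0255, 0], [0, 0, 0], 0]
    - [[-0.042, 0.0255, 0], [0, 0, 0], 0]
    - [[-0.042, 0.0255, 0], [0, 0, 0], 0]
    - [[-0.042, 0.0255, 0], [0, 0, 0], 0]
    - [[-0.042, 0.0255, 0], [0, 0, 0], 0]
    - [[-0.042, 0.0255, 0], [0, 0, 0], 0]
    - [[-0.042, 0.0255, 0], [0, 0, 0], 0]
    - [[-0.042, 0.0255, 0], [0, 0, 0], 0]
    - [[-0.042, 0.0255, 0], [0, 0, 0], 0]
    - [[-0.042, 0.0255, 0], [0, 0, 0], 0]
    - [[-0.042, 0.0255, 0], [0, 0, 0], 0]
    - [[-0.042, 0.0255, 0], [0, 0, 0], 0]

```text
time: 2.6
tool_pos: [470.3, 36.0, 231.9]
tcp_rot: [179.6, -0.2, 86.6]
ft_force: [0.4, 1.3, 0.3]
finger_gap: 85.5
```

carry_out:
  increments:
    - [[-0.042, 0.025, 0], [0, 0, -0.01], 0]
    - [[-0.042, 0.025, 0], [0, 0, -0.01], 0]
    - [[-0.042, 0.025, 0], [0, 0, -0.01], 0]
    - [[-0.042, 0.025, 0], [0, 0, 0], 0]
    - [[0, 0, 0], [0, 0, 0], 0]

```text
time: 3.1
tool_pos: [564.4, -146.2, 232.1]
tcp_rot: [179.5, -0.1, 88.0]
ft_force: [-0.3, 1.3, 0.5]
finger_gap: 85.3
```

```bash
python3 - <<'E'
from bench import r
for i in range(4):
    q=r.sense(); print(q["tool_pos"],q["tcp_rot"],q["ft_force"])
s=r.snapshot("scene");q=r.sense(); print(q["tool_pos"],q["tcp_rot"],q["ft_force"])
import cv2; cv2.imwrite("pics/s2.png",s["image"])
E
```

```text
[ 564.37746838 -146.22557877  232.11469202] [ 1.79459521e+02 -6.74834783e-02  8.80250578e+01] [-0.31054092  1.34046058  0.53375308]
[ 564.37746838 -146.22557877  232.11469202] [ 1.79459521e+02 -6.74834783e-02  8.80250578e+01] [-0.31054092  1.34046058  0.53375308]
[ 564.37746838 -146.22557877  232.11469202] [ 1.79459521e+02 -6.74834783e-02  8.80250578e+01] [-0.31054092  1.34046058  0.53375308]
[ 564.37746838 -146.22557877  232.11469202] [ 1.79459521e+02 -6.74834783e-02  8.80250578e+01] [-0.31054092  1.34046058  0.53375308]
[ 563.70479488 -144.0988173   232.43277774] [ 1.79472852e+02 -1.37215976e-01  8.80649252e+01] [-0.3667005  -0.45751406  0.12238628]
```

carry_out:
  increments:
    - [[0.001, -0.001, 0.04], [0, 0, 0], 0]
    - [[0.001, -0.001, 0.04], [0, 0, 0], 0]
    - [[0.001, 0, 0.035], [0, 0, 0], 0]
    - [[0, 0, 0.02], [0, 0, 0], 0]
    - [[0, 0, 0], [0, 0, 0], 0]

```text
time: 3.65
tool_pos: [564.0, -137.7, 96.5]
tcp_rot: [179.2, -0.1, 88.1]
ft_force: [-0.6, 1.0, -0.6]
finger_gap: 86.0
```

```bash
python3 - <<'E'
from bench import r
from h import *
import cv2
s=r.snapshot("scene"); cv2.imwrite("pics/s3.png",cv2.resize(s["image"][150:300,200:400],None,fx=4,fy=4,interpolation=cv2.INTER_CUBIC))
q=r.sense(); print(q["tool_pos"],q["tcp_rot"],q["ft_force"])
s=r.snapshot("top"); cv2.imwrite("pics/t3.png",cv2.resize(s["image"][150:300,250:450],None,fx=4,fy=4,interpolation=cv2.INTER_CUBIC))
q=r.sense(); print(q["tool_pos"],q["tcp_rot"],q["ft_force"])
E
```

```text
[ 564.78286507 -137.90477815   98.08973496] [ 1.79075862e+02 -1.15213992e-01  8.81289965e+01] [0.65251877 1.0378073  0.97453064]
[ 566.12501445 -138.6181996   100.00460383] [ 1.78904211e+02 -5.28289594e-02  8.81235586e+01] [ 0.174105   -0.44875925 -0.23657006]
```

View pics/s3.png

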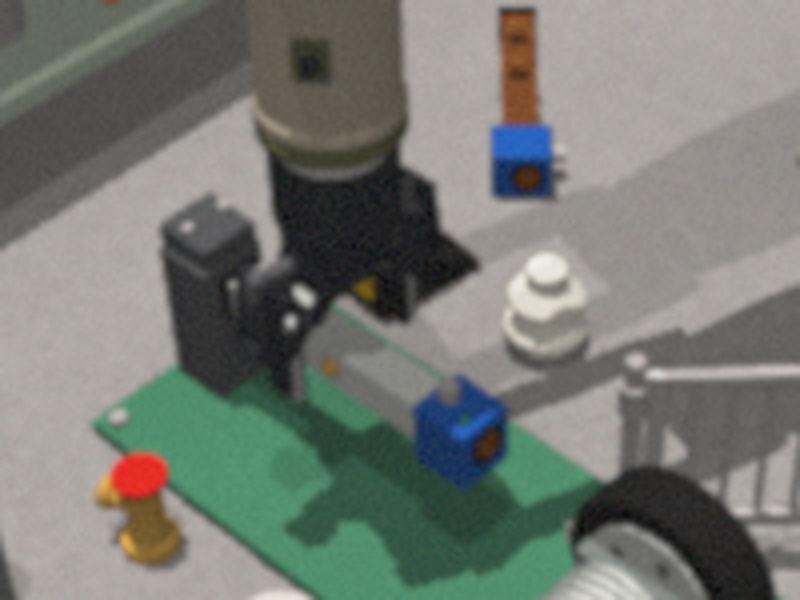

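View pics/t3.png

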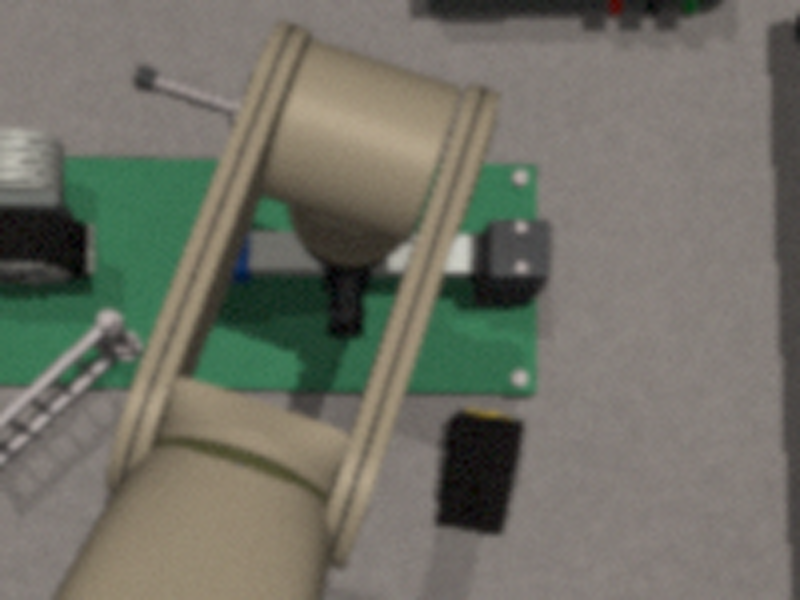

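```bash
python3 - <<'E'
from bench import r
from h import *
q=r.sense(); p=q["tool_pos"]; print(p,q["tcp_rot"])
s=r.snapshot("scene")
P=np.array([[p[0]+43,p[1]+d,p[2]+z] for z in(13,) for d in(-11,0,11)])
print((proj(s,P)-[200,150])*4)
P=np.array([[p[0]+57,p[1]+d,p[2]+13] for d in(-11,0,11)])
print((proj(s,P)-[200,150])*4)
print((proj(s,[579,-140.5,105])-[200,150])*4)
E
```

```text
[ 566.12501445 -138.6181996   100.00460383] [ 1.78904211e+02 -5.28289594e-02  8.81235586e+01]
[[276.88404435 378.79880952]
 [289.73081125 387.25663405]
 [302.69709071 395.79284499]]
[[260.12951938 391.27495906]
 [272.98247383 399.84629986]
 [285.9558336  408.49759566]]
[[323.66903777 368.68292025]]
```

carry_out:
  increments:
    - [[-0.001, -0.002, 0.006], [0.019, 0, 0], 0]
    - [[0, 0, 0], [0, 0, 0], 0]

```text
time: 4.0
tool_pos: [567.4, -140.6, 99.1]
tcp_rot: [179.6, 0.1, 88.1]
ft_force: [-1.4, -0.1, -1.3]
finger_gap: 85.6
```

carry_out:
  increments:
    - [[0, -0.005, 0.013], [0, 0, 0], 0]
    - [[0, 0, 0], [0, 0, 0], 0]

```text
time: 4.2
tool_pos: [563.6, -140.9, 87.1]
tcp_rot: [179.4, 0.2, 88.1]
ft_force: [-0.2, 0.4, -0.8]
finger_gap: 85.4
```

```bash
python3 - <<'E'
from bench import r
for i in range(3):
    q=r.sense(); print(q["time"],q["tool_pos"],q["tcp_rot"],q["qd"]); r.snapshot("scene")
E
```

```text
4.2 [ 563.63802624 -140.90728518   87.05138997] [1.79422243e+02 1.58465449e-01 8.81441891e+01] [ 0.09008761 -1.31911786 -3.13037954  0.18714949  0.71343732  0.16014034]
4.25 [ 564.78477848 -141.23721871   88.47796223] [179.2954183    0.19304323  88.13965301] [ 0.05214781 -0.44536928 -1.37785616  0.07965839  0.23182142  0.08825589]
4.3 [ 565.23255037 -141.34750445   89.02475046] [179.24852265   0.2055991   88.14119809] [ 0.1212254  -0.29434841 -0.63906844  0.13025361  0.29809816  0.02587471]
```

carry_out:
  increments:
    - [[0.001, -0.003, 0.005], [0.012, 0, 0], 0]
    - [[0, 0, 0], [0, 0, 0], 0.2]
    - [[0, 0, 0], [0, 0, 0], 0.4]
    - [[0, 0, 0], [0, 0, 0], 0.5]
  newtons: 20

```text
time: 4.75
tool_pos: [562.5, -140.4, 84.2]
tcp_rot: [180.0, 0.2, 88.1]
ft_force: [0.3, -0.4, 0.2]
finger_gap: 43.9
```

```bash
python3 - <<'E'
from bench import r
for i in range(3):
    q=r.sense(); print(q["time"],q["tool_pos"],q["tcp_rot"],q["ft_force"],q["finger_gap"]); s=r.snapshot("scene")
from h import *
cv2.imwrite("pics/s4.png",cv2.resize(s["image"][170:290,220:360],None,fx=5,fy=5,interpolation=cv2.INTER_CUBIC))
E
```

```text
4.75 [ 562.52134544 -140.41202833   84.1997797 ] [179.95114107   0.22216332  88.13219457] [ 0.29055104 -0.36623961  0.24076001] 43.94329123123655
4.8 [ 562.57441539 -140.41549052   84.27307092] [179.94197136   0.22109936  88.12718635] [ 0.71447662 -1.24338842  1.04371562] 42.642692790015445
4.85 [ 562.59834928 -140.4409233    84.30198122] [179.93805288   0.22388538  88.12975937] [ 0.83909213 -0.06707674 -0.19791606] 42.88692236277403
```

View pics/s4.png

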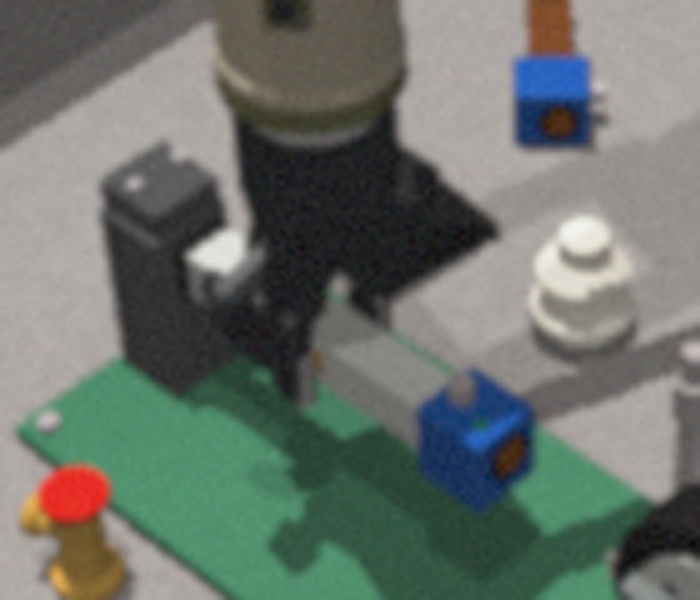

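carry_out:
  increments:
    - [[0, 0, 0], [0, 0, 0], 0.6]
    - [[0, 0, 0], [0, 0, 0], 0.7]
    - [[0, 0, 0], [0, 0, 0], 0.8]
  newtons: 20

```text
time: 5.2
tool_pos: [561.2, -140.5, 84.8]
tcp_rot: [-179.9, 0.2, 88.1]
ft_force: [2.3, -0.6, -2.5]
finger_gap: 27.9
```

```bash
python3 - <<'E'
from bench import r
for i in range(3):
    q=r.sense(); print(q["time"],q["tool_pos"],q["tcp_rot"],q["ft_force"],q["finger_gap"]); s=r.snapshot("scene")
E
```

```text
5.2 [ 561.18180356 -140.48725053   84.82201903] [-179.87918326    0.22735329   88.1488123 ] [ 2.33667134 -0.62290744 -2.47119112] 27.881295715831126
5.25 [ 561.34796956 -140.46063281   84.77229657] [-179.89906037    0.22404698   88.14847539] [-1.68213277  0.40515922  1.46170731] 27.59395252375811
5.3 [ 561.36143936 -140.49801083   84.80352045] [-179.89938124    0.22768081   88.14940414] [-0.46052833 -0.23637463  0.64467228] 28.027359099978653
```

carry_out:
  increments:
    - [[0.001, 0, 0], [0, 0, 0], 0.8]
    - [[0.001, 0, 0], [0, 0, 0], 0.8]
    - [[0.001, 0, 0], [0, 0, 0], 0.8]

```text
time: 5.65
tool_pos: [561.4, -138.6, 84.8]
tcp_rot: [-179.9, 0.3, 88.1]
ft_force: [-0.4, -4.0, -0.4]
finger_gap: 27.8
```

carry_out:
  increments:
    - [[0.001, 0, 0], [0, 0, 0], 0.8]
    - [[0.001, 0, 0], [0, 0, 0], 0.8]

```text
time: 5.85
tool_pos: [561.4, -137.1, 84.8]
tcp_rot: [-179.9, 0.4, 88.1]
ft_force: [-1.9, -6.0, -0.6]
finger_gap: 27.4
```

carry_out:
  increments:
    - [[0.001, 0, 0], [0, 0, 0], 0.8]
    - [[0.001, 0, 0], [0, 0, 0], 0.8]

```text
time: 6.05
tool_pos: [561.4, -136.3, 85.0]
tcp_rot: [-179.9, 0.5, 88.1]
ft_force: [-1.8, -7.1, -0.3]
finger_gap: 27.9
```

```bash
python3 - <<'E'
from bench import r
from h import *
s=r.snapshot("scene")
cv2.imwrite("pics/s5.png",cv2.resize(s["image"][170:290,220:360],None,fx=5,fy=5,interpolation=cv2.INTER_CUBIC))
q=r.sense(); print(q["time"],q["tool_pos"],q["tcp_rot"],q["ft_force"],q["finger_gap"])
E
```

```text
6.1 [ 561.43910773 -136.24698996   85.02829716] [-179.90600169    0.52626277   88.11311135] [-0.64012231 -5.80113216  0.54385128] 27.972667716229353
```

View pics/s5.png

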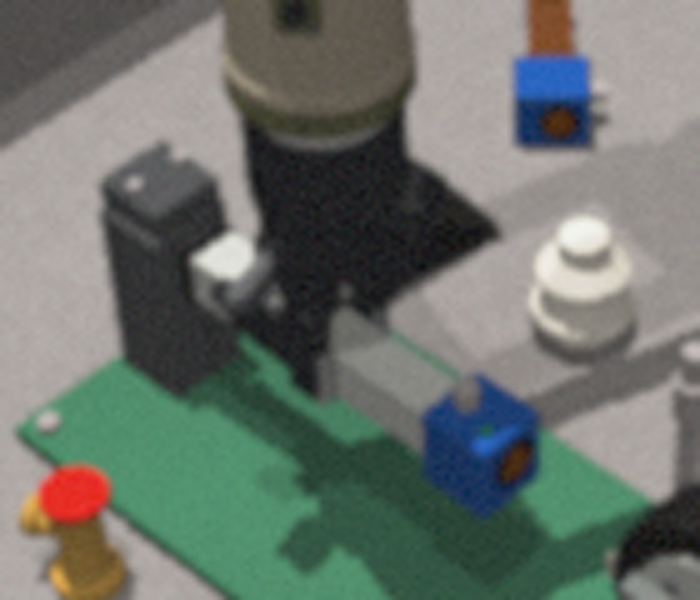

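carry_out:
  increments:
    - [[0.001, 0, 0], [0, 0, 0], 0.8]
    - [[0.001, 0, 0], [0, 0, 0], 0.8]

```text
time: 6.3
tool_pos: [561.4, -135.4, 85.1]
tcp_rot: [-179.9, 0.6, 88.1]
ft_force: [-0.5, -5.2, -0.4]
finger_gap: 27.6
```

carry_out:
  increments:
    - [[0.0012, 0, 0], [0, 0, 0], 0.8]
    - [[0.0012, 0, 0], [0, 0, 0], 0.8]
    - [[0.0012, 0, 0], [0, 0, 0], 0.8]

```text
time: 6.6
tool_pos: [561.5, -132.4, 85.2]
tcp_rot: [-179.9, 0.7, 88.1]
ft_force: [-1.3, -3.9, 0.1]
finger_gap: 27.6
```

carry_out:
  increments:
    - [[0.0015, 0, 0], [0, 0.002, 0], 0.8]
    - [[0.0015, 0, 0], [0, 0.002, 0], 0.8]
    - [[0.0015, 0, 0], [0, 0.002, 0], 0.8]
    - [[0.0015, 0, 0], [0, 0.002, 0], 0.8]
    - [[0.0015, 0, 0], [0, 0.002, 0], 0.8]
    - [[0.0015, 0, 0], [0, 0.002, 0], 0.8]

```text
time: 7.2
tool_pos: [561.8, -122.0, 84.8]
tcp_rot: [-179.9, -0.1, 88.1]
ft_force: [-0.9, -2.9, -0.5]
finger_gap: 27.7
```

carry_out:
  increments:
    - [[0.0015, 0, 0], [0, 0, 0], 0.8]
    - [[0.0015, 0, 0], [0, 0, 0], 0.8]
    - [[0.0015, 0, 0], [0, 0, 0], 0.8]
    - [[0.0015, 0, 0], [0, 0, 0], 0.8]
    - [[0.0015, 0, 0], [0, 0, 0], 0.8]
    - [[0.0015, 0, 0], [0, 0, 0], 0.8]

```text
time: 7.8
tool_pos: [562.1, -112.4, 84.8]
tcp_rot: [-179.9, -0.1, 88.1]
ft_force: [-0.1, -3.0, -0.7]
finger_gap: 27.8
```

```bash
python3 - <<'E'
from bench import r
from h import *
s=r.snapshot("scene")
cv2.imwrite("pics/s6.png",cv2.resize(s["image"][170:290,220:360],None,fx=5,fy=5,interpolation=cv2.INTER_CUBIC))
q=r.sense(); print(q["time"],q["tool_pos"],q["tcp_rot"],q["ft_force"],q["finger_gap"])
E
```

```text
7.85 [ 562.10462559 -112.04199326   84.82245799] [-1.79898981e+02 -7.24642583e-02  8.81131525e+01] [-1.0502095  -2.07083215 -0.14310527] 27.82843559654925
```

View pics/s6.png

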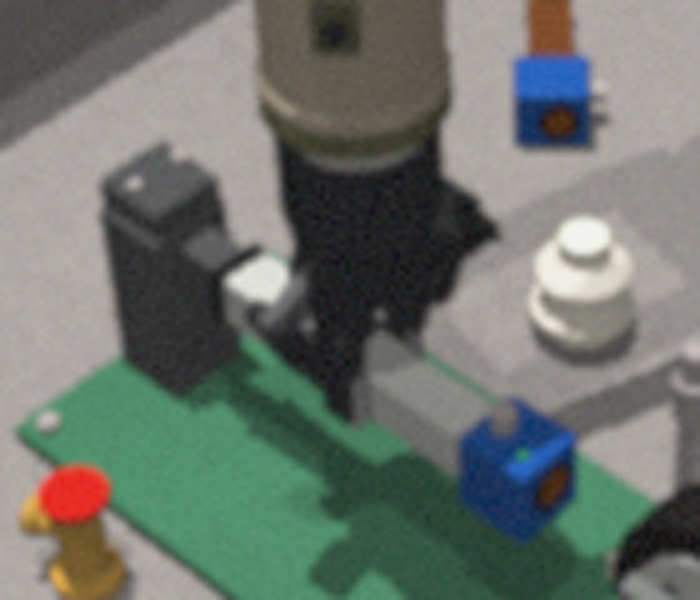

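carry_out:
  increments:
    - [[0.0015, 0, 0], [0, 0, 0], 0.8]
    - [[0.0015, 0, 0], [0, 0, 0], 0.8]
    - [[0.001, 0, 0], [0, 0, 0], 0.8]
    - [[0.001, 0, 0], [0, 0, 0], 0.8]

```text
time: 8.25
tool_pos: [562.2, -106.7, 84.8]
tcp_rot: [-179.9, -0.1, 88.1]
ft_force: [-1.3, -2.2, -0.4]
finger_gap: 27.7
```

carry_out:
  increments:
    - [[0.001, 0, 0], [0, 0, 0], 0.8]
    - [[0.001, 0, 0], [0, 0, 0], 0.8]
    - [[0.001, 0, 0], [0, 0, 0], 0.8]

```text
time: 8.55
tool_pos: [562.3, -102.8, 84.8]
tcp_rot: [-179.9, -0.1, 88.1]
ft_force: [-0.8, -0.7, 0.1]
finger_gap: 27.7
```

carry_out:
  increments:
    - [[0.0006, 0, 0], [0, 0, 0], 0.8]

```text
time: 8.65
tool_pos: [562.3, -101.7, 84.8]
tcp_rot: [-179.9, -0.2, 88.1]
ft_force: [-1.2, 1.0, -0.1]
finger_gap: 27.6
```

```bash
python3 - <<'E'
from bench import r
from h import *
s=r.snapshot("scene")
cv2.imwrite("pics/s7.png",cv2.resize(s["image"][190:280,240:340],None,fx=7,fy=7,interpolation=cv2.INTER_CUBIC))
q=r.sense(); print(q["time"],q["tool_pos"],q["tcp_rot"],q["ft_force"],q["finger_gap"])
E
```

```text
8.7 [ 562.34088839 -101.53173959   84.79552209] [-1.79880437e+02 -1.69756639e-01  8.81307440e+01] [-0.93785537  2.14630004  0.42255799] 27.508193077129853
```

View pics/s7.png

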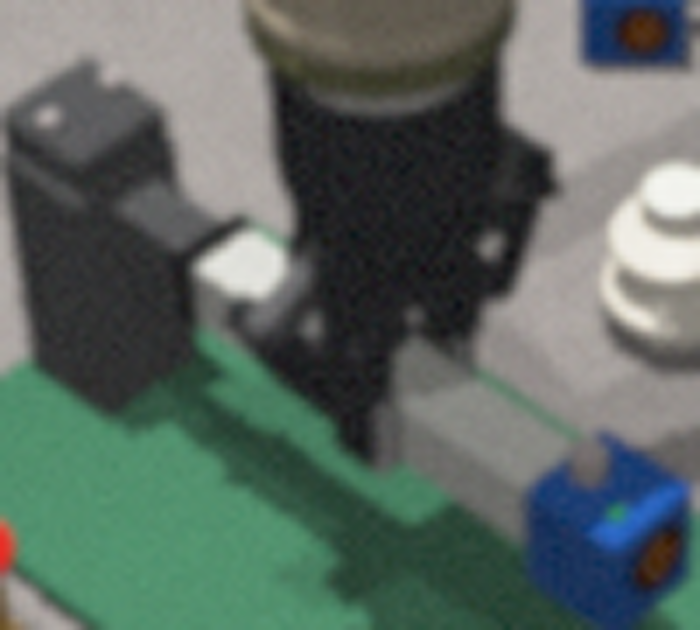

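carry_out:
  increments:
    - [[0.0006, 0, 0], [0, 0, 0], 0.8]

```text
time: 8.8
tool_pos: [562.4, -100.5, 84.8]
tcp_rot: [-179.9, -0.2, 88.1]
ft_force: [-1.0, -1.5, -0.2]
finger_gap: 27.6
```

carry_out:
  increments:
    - [[0.0005, 0, 0], [0, 0, 0], 0.8]

```text
time: 8.9
tool_pos: [562.3, -99.9, 84.8]
tcp_rot: [-179.9, -0.2, 88.1]
ft_force: [-1.5, -0.6, 1.1]
finger_gap: 27.8
```

carry_out:
  increments:
    - [[0.0005, 0, 0], [0, 0, 0], 0.8]

```text
time: 9.0
tool_pos: [562.3, -99.5, 84.8]
tcp_rot: [-179.9, -0.2, 88.1]
ft_force: [-1.8, -2.0, 0.5]
finger_gap: 27.8
```

carry_out:
  increments:
    - [[0.0005, 0, 0], [0, 0, 0], 0.8]

```text
time: 9.1
tool_pos: [562.3, -99.1, 84.8]
tcp_rot: [-179.9, -0.2, 88.1]
ft_force: [-1.4, -1.5, -0.1]
finger_gap: 27.7
```

carry_out:
  increments:
    - [[0.0005, 0, 0], [0, 0, 0], 0.8]

```text
time: 9.2
tool_pos: [562.3, -98.7, 84.8]
tcp_rot: [-179.9, -0.2, 88.1]
ft_force: [-1.1, -1.6, -0.2]
finger_gap: 27.8
```

```bash
python3 - <<'E'
from bench import r
from h import *
a=[]
for i in range(3):
    s=r.snapshot("scene"); a.append(s["image"].astype(float))
    q=r.sense(); print(q["time"],q["tool_pos"],q["ft_force"],q["finger_gap"])
im=np.mean(a,0).astype(np.uint8)
cv2.imwrite("pics/s8.png",cv2.resize(im[210:270,255:335],None,fx=9,fy=9,interpolation=cv2.INTER_CUBIC))
print((proj(s,[578,-140,105])-[255,210])*9)
E
```

```text
9.25 [562.34031563 -98.64407995  84.80791997] [-1.49634742 -0.73697175 -0.55955465] 27.84845773634895
9.3 [562.33342288 -98.62983054  84.7798987 ] [-1.15083146 -0.26744396  0.34203751] 27.686157319722287
9.35 [562.33545968 -98.64392669  84.78416436] [-0.16881421 -0.36288823 -0.46039442] 27.51356896979715
[[237.1529319  288.42799314]]
```

View pics/s8.png

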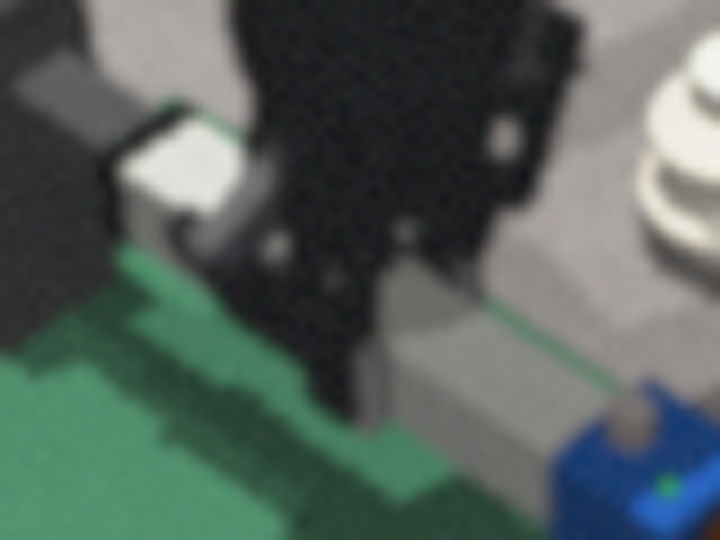

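carry_out:
  increments:
    - [[0.0005, 0, 0], [0, 0, 0], 0.8]
    - [[0.0005, 0, 0], [0, 0, 0], 0.8]

```text
time: 9.55
tool_pos: [562.4, -97.8, 84.8]
tcp_rot: [-179.9, -0.2, 88.1]
ft_force: [-0.3, -3.1, -0.1]
finger_gap: 27.8
```

carry_out:
  increments:
    - [[0.0005, 0, 0], [0, 0, 0], 0.8]
    - [[0.0005, 0, 0], [0, 0, 0], 0.8]

```text
time: 9.75
tool_pos: [562.4, -97.6, 84.8]
tcp_rot: [-179.9, -0.1, 88.1]
ft_force: [-1.1, -4.8, -1.1]
finger_gap: 27.8
```

carry_out:
  increments:
    - [[-0.0003, 0, 0], [0, 0, 0], 0.8]
    - [[0, 0, 0], [0, 0, 0], 0.6]
    - [[0, 0, 0], [0, 0, 0], 0.3]
    - [[0, 0, 0], [0, 0, 0], 0]
    - [[0, 0, 0], [0, 0, 0], 0]

```text
time: 10.25
tool_pos: [563.1, -96.5, 85.1]
tcp_rot: [-179.9, -0.2, 88.1]
ft_force: [-0.3, 0.3, -0.6]
finger_gap: 75.9
```

carry_out:
  increments:
    - [[0, 0, -0.03], [0, 0, 0], 0]
    - [[0, 0, -0.04], [0, 0, 0], 0]
    - [[0, 0, -0.045], [0, 0, 0], 0]
    - [[0, 0, -0.045], [0, 0, 0], 0]
    - [[0, 0, -0.03], [0, 0, 0], 0]
    - [[0, 0, 0], [0, 0, 0], 0.5]

```text
time: 10.85
tool_pos: [561.6, -95.9, 279.9]
tcp_rot: [-179.7, -0.4, 88.1]
ft_force: [0.6, -0.3, 1.2]
finger_gap: 73.2
```

```bash
python3 - <<'E'
from bench import r
from h import *
s=r.snapshot("scene")
cv2.imwrite("pics/s9.png",cv2.resize(s["image"][190:300,235:375],None,fx=5.5,fy=5.5,interpolation=cv2.INTER_CUBIC))
t=r.snapshot("top")
cv2.imwrite("pics/t9.png",cv2.resize(t["image"][180:300,210:370],None,fx=5,fy=5,interpolation=cv2.INTER_CUBIC))
q=r.sense(); print(q["time"],q["tool_pos"],q["tcp_rot"],q["ft_force"],q["finger_gap"])
E
```

```text
10.95 [559.9485605  -95.46942352 275.08640903] [-179.32249897   -0.44876318   88.1293702 ] [-1.70801856 -0.41766583  0.20243353] 59.062058548508126
```

View pics/s9.png

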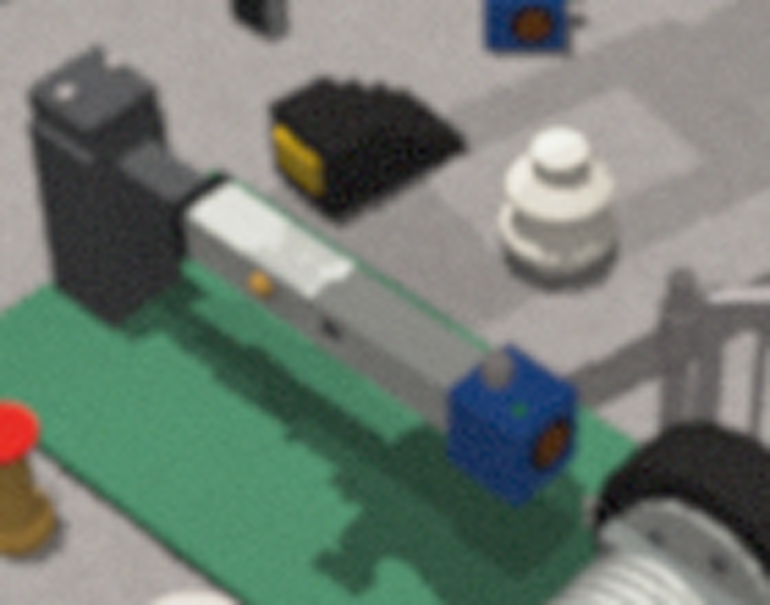

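View pics/t9.png

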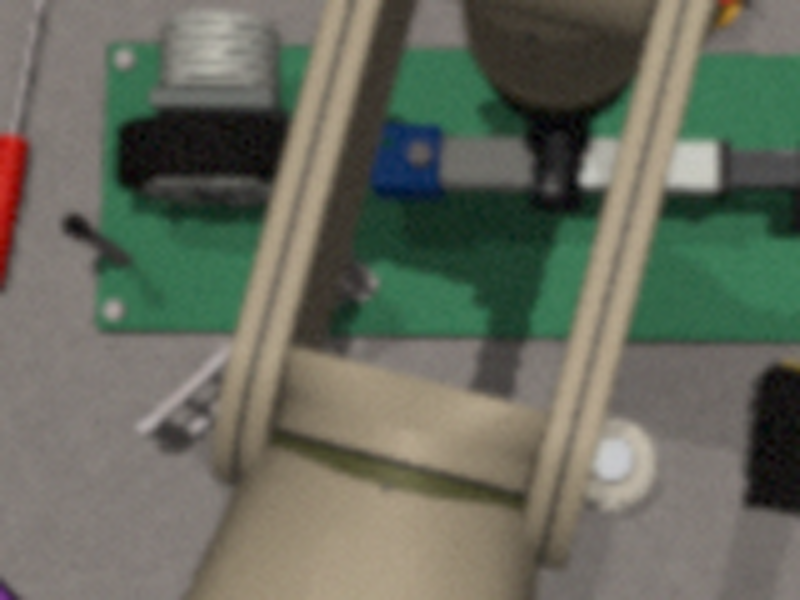

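```bash
python3 - <<'E'
from bench import r
from h import *
t=r.snapshot("top")
P=onz(t,[[276.9,229.7],[239,265.5]],160); print(P, np.linalg.norm(P[1]-P[0]))
d=P[1]-P[0]; print("dir deg",np.degrees(np.arctan2(d[1],d[0])))
print("hinge model",rig2w([[-62,100,160],[-66,246,160],[-66,215,160]],(563.5,-65),-1.6))
q=r.sense(); print(q["time"],q["tool_pos"],q["tcp_rot"],q["joint_pos"])
E
```

```text
[[504.22094195  34.35545383 160.        ]
 [401.53593684 141.92734154 160.        ]] 148.7142269551244
dir deg 133.66854617217078
hinge model [[504.31633674  36.6921531  160.        ]
 [504.39445553 182.74691646 160.        ]
 [503.52888473 151.75900289 160.        ]]
11.0 [559.09073918 -95.27570201 273.14220293] [-179.13931255   -0.48659303   88.12563594] [-15.02995167   2.49252045  86.20065485   0.27809834  92.25565328
 -13.15059788]
```

carry_out:
  increments:
    - [[0.0295, -0.029, 0], [-0.015, 0, 0], 1]
    - [[0.0295, -0.029, 0], [0, 0, 0], 1]
    - [[0.0295, -0.029, 0], [0, 0, 0], 1]
    - [[0.0295, -0.029, 0], [0, 0, 0], 1]
    - [[0.0295, -0.029, 0], [0, 0, 0], 1]
    - [[0.0295, -0.029, 0], [0, 0, 0], 1]
    - [[0, 0, 0], [0, 0, 0], 1]

```text
time: 11.7
tool_pos: [377.1, 92.9, 255.6]
tcp_rot: [-178.0, -0.7, 87.9]
ft_force: [1.0, 0.3, 0.9]
finger_gap: 0.1
```

carry_out:
  increments:
    - [[0, 0.006, 0.04], [-0.03, 0, 0], 1]
    - [[0, 0.004, 0.04], [0, 0, 0], 1]
    - [[0, 0, 0.035], [0, 0, 0], 1]
    - [[0, 0, 0], [0, 0, 0], 1]

```text
time: 12.1
tool_pos: [381.5, 94.3, 130.8]
tcp_rot: [-179.4, -0.6, 88.1]
ft_force: [-0.3, -0.1, -0.3]
finger_gap: 0.4
```

```bash
python3 - <<'E'
from bench import r
from h import *
s=r.snapshot("scene")
cv2.imwrite("pics/s10.png",cv2.resize(s["image"][180:340,300:500],None,fx=4,fy=4,interpolation=cv2.INTER_CUBIC))
q=r.sense(); print(q["time"],q["tool_pos"],q["tcp_rot"],q["ft_force"],q["finger_gap"])
E
```

```text
12.15 [382.90943186  94.42025576 133.43683096] [-179.58358248   -0.59383341   88.12519713] [ 0.07669424  0.02448807 -0.46201858] -0.10017686766453687
```

View pics/s10.png

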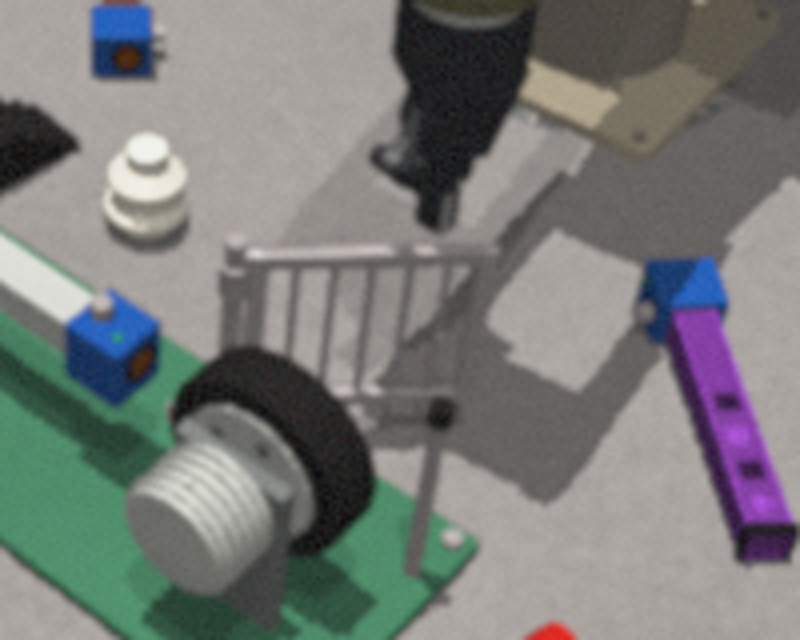

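carry_out:
  increments:
    - [[0.009, 0.014, 0.004], [0, 0, 0], 1]
    - [[0.009, 0.014, 0.002], [0, 0, 0], 1]
    - [[0.009, 0.014, 0], [0, 0, 0], 1]
    - [[0.009, 0.014, 0], [0, 0, 0], 1]
    - [[0.009, 0.012, 0], [0, 0, 0], 1]
    - [[0.004, 0.008, 0], [0, 0, 0], 1]

```text
time: 12.75
tool_pos: [466.5, 140.9, 135.2]
tcp_rot: [-179.8, -0.6, 88.0]
ft_force: [-0.2, -0.9, -0.3]
finger_gap: -0.0
```

```bash
python3 - <<'E'
from bench import r
from h import *
s=r.snapshot("scene")
cv2.imwrite("pics/s11.png",cv2.resize(s["image"][180:340,300:500],None,fx=4,fy=4,interpolation=cv2.INTER_CUBIC))
q=r.sense(); print(q["time"],q["tool_pos"],q["tcp_rot"],q["ft_force"],q["finger_gap"])
E
```

```text
12.8 [467.54792782 141.03988796 135.5447006 ] [-179.83938044   -0.59482911   87.96299706] [-1.08269129  0.41603886  0.84358232] -0.043446549615615226
```

View pics/s11.png

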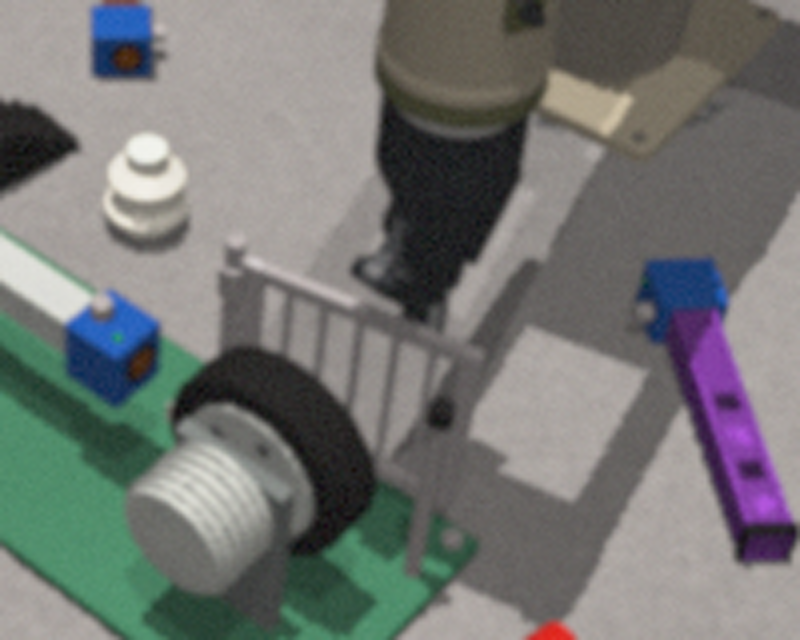

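carry_out:
  increments:
    - [[0.002, 0.005, 0.003], [0, 0, 0], 1]
    - [[0.001, 0.004, 0.001], [0, 0, 0], 1]
    - [[0, 0.003, 0], [0, 0, 0], 1]

```text
time: 13.1
tool_pos: [480.8, 143.3, 132.9]
tcp_rot: [-179.9, -0.6, 88.0]
ft_force: [-0.6, 0.3, 0.6]
finger_gap: 0.2
```

carry_out:
  increments:
    - [[0, 0.003, 0], [0, 0, 0], 1]
    - [[0, 0.002, 0], [0, 0, 0], 1]

```text
time: 13.3
tool_pos: [485.8, 142.8, 132.9]
tcp_rot: [-179.9, -0.6, 87.9]
ft_force: [-0.2, 0.4, -0.0]
finger_gap: -0.1
```

carry_out:
  increments:
    - [[0, 0.002, 0], [0, 0, 0], 1]
    - [[0, 0.002, 0], [0, 0, 0], 1]

```text
time: 13.5
tool_pos: [488.2, 142.7, 132.7]
tcp_rot: [-179.6, -0.6, 87.9]
ft_force: [-17.5, 1.0, 12.3]
finger_gap: 0.0
```

```bash
python3 - <<'E'
from bench import r
from h import *
s=r.snapshot("scene")
cv2.imwrite("pics/s12.png",cv2.resize(s["image"][220:340,340:480],None,fx=5,fy=5,interpolation=cv2.INTER_CUBIC))
q=r.sense(); print(q["time"],q["tool_pos"],q["tcp_rot"],q["ft_force"],q["finger_gap"])
E
```

```text
13.55 [488.0079871  142.68719515 132.72187807] [-179.58280639   -0.5913106    87.94323218] [-10.69295611  -0.26022565   8.07008863] -0.058026117521194125
```

View pics/s12.png

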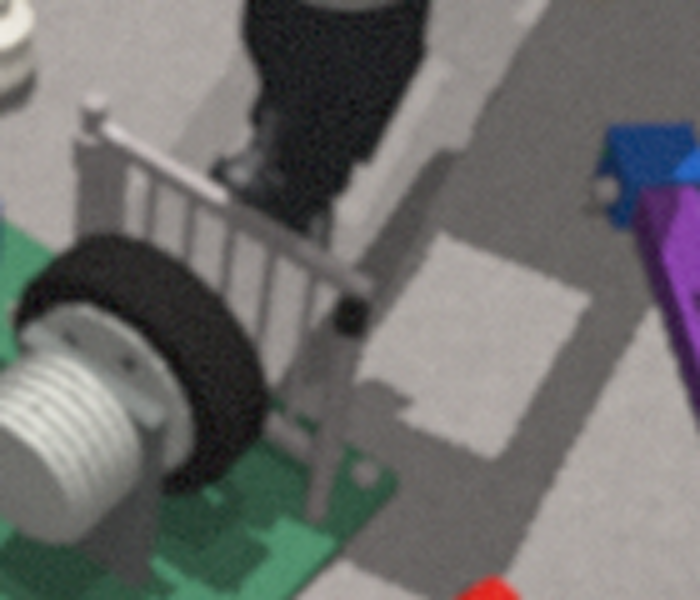

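Gate is against its stop (force rose to 17 N, its edge at the black bumper). Back away and check.

carry_out:
  increments:
    - [[0, -0.003, 0], [0, 0, 0], 1]
    - [[0, -0.01, 0], [0, 0, 0], 1]
    - [[0, -0.03, 0], [0, 0, 0], 1]
    - [[0, -0.04, 0], [0, 0, 0], 1]
    - [[0, -0.02, -0.03], [0, 0, 0], 1]
    - [[0, 0, -0.045], [0, 0, 0], 1]
    - [[0, 0, -0.045], [0, 0, 0], 1]
    - [[0.04, 0, -0.01], [0, 0, 0], 1]
    - [[0.04, 0, 0], [0, 0, 0], 1]
    - [[0.04, 0, 0], [0, 0, 0], 1]
    - [[0.04, 0, 0], [0, 0, 0], 1]
    - [[0, 0, 0], [0, 0, 0], 1]

```text
time: 14.75
tool_pos: [383.1, 308.4, 268.1]
tcp_rot: [-179.8, -0.7, 87.6]
ft_force: [0.1, -0.9, -0.8]
finger_gap: 0.0
```

carry_out:
  increments:
    - [[0.04, 0, 0], [0, 0, 0], 1]
    - [[0.03, 0, 0], [0, 0, 0], 1]
    - [[0, 0, 0], [0, 0, 0], 1]
    - [[0, 0, 0], [0, 0, 0], 1]

```text
time: 15.15
tool_pos: [384.4, 379.5, 268.1]
tcp_rot: [-179.8, -0.6, 87.7]
ft_force: [-0.2, 0.1, -0.5]
finger_gap: -0.1
```

```bash
python3 - <<'E'
from bench import r
from h import *
for n in("scene","top"):
    s=r.snapshot(n); cv2.imwrite(f"pics/{n}F.png",s["image"])
q=r.sense(); print(q["time"],q["tool_pos"],q["tcp_rot"],q["ft_force"],q["qd"])
cv2.imwrite("pics/tF.png",cv2.resize(s["image"][170:290,210:400],None,fx=4,fy=4,interpolation=cv2.INTER_CUBIC))
E
```

```text
15.25 [384.54451648 378.97127539 268.21868408] [-179.78669539   -0.64740615   87.61145039] [ 0.10234665  0.20461473 -0.03041555] [-0.62422286 -0.38650054  0.16535108 -0.02352706 -0.00145033 -0.03705972]
```

View pics/sceneF.png

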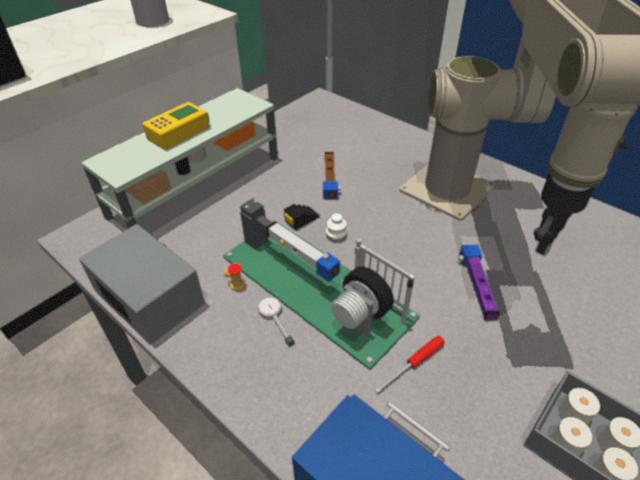

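View pics/tF.png

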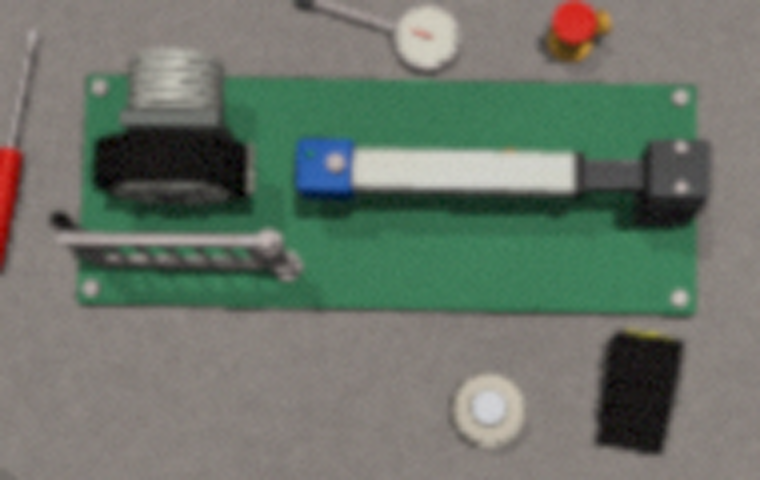

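```bash
python3 - <<'E'
from bench import r
from h import *
s=r.snapshot("top")
P=onz(s,[[210+268/4,170+241/4],[210+62/4,170+239/4]],160); d=P[1]-P[0]; print(np.degrees(np.arctan2(d[1],d[0])),"shut 88.4")
r.hand_in()
E
```

```text
89.02586777322877 shut 88.4
the job is handed in; nothing more can be done
```

The test wheel is ready for a run and the job is handed in, at about 15 s of the 72 s allowed. No verdict is reported.

- **Sleeve:** I squeezed the button flush with a 20 N grip and slid the sleeve out about 43 mm in small steps. The pull read at most about 7 N, and that was while drawing the button under the hole's edge. The drag dropped near 39 mm and rose to 4.8 N at 43 mm, where I stopped. The pictures show the button standing out in the other hole and the first hole empty.
- **Gate:** I pushed it onto its stop, where the force rose to about 17 N. In the last top view it lies about 0.6° (0.01 rad) from the rig's y direction.
- **Rest of the bench:** The arm stands clear with about 0 N on the wrist. I compared the bystanders only by eye with the first picture, and none looks moved.

Two things disagreed with the description:

- **Base plate:** It is green rather than grey, and its outline is centred about 20 mm further along +y than the mechanism implies. I worked from the mechanism's own position.
- **Hole distance:** My reading from the picture was 39 to 41 mm, against the 43 mm of tool travel to lock-up. The tool travel includes about 1 mm of play in the hole plus some give in the arm.

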